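Test the syringe plungers and reject the one that sticks

TASK

Try the plungers of the three empty dispensing syringes standing in the rack by pressing each gently straight down, never with more than about 18 N: those that run smoothly are pressed fully home and stay standing in the rack. Exactly one of the three stiffens part-way: once you feel that, stop, leave its plunger about where it stuck, and stand that syringe, upright and set down gently, in the empty reject cup. Leave everything else on the table where it is.

Things in the scene. Friction and masses are not known exactly. Their poses are not given: they have to be found in the camera images.
- rack: Aluminium rack block fixed to the table, 70 x 250 x 40 mm high, with three round wells in a row along its y axis, 80 mm apart. Origin: centre of its underside; z up.
- rack_hole0 (a point): Centre of the mouth of rack well 0, at the rack's top face (rack y = -80 mm). Well 34 mm in diameter, 32 mm deep; a syringe stands on its floor with 1 mm of play all round.
- rack_hole1 (a point): Centre of the mouth of rack well 1, at the rack's top face (rack y = 0 mm). Well 34 mm in diameter, 32 mm deep; a syringe stands on its floor with 1 mm of play all round.
- rack_hole2 (a point): Centre of the mouth of rack well 2, at the rack's top face (rack y = 80 mm). Well 34 mm in diameter, 32 mm deep; a syringe stands on its floor with 1 mm of play all round.
- syringe_a: Syringe, one of three alike, each standing in a rack well (any one in any well): white barrel 32 mm in diameter, 110 mm high, with a thin look-only finger flange 22 x 56 mm near its top; grey plunger on top; whole syringe about 0.13 kg. Origin: centre of the barrel's underside; z runs up the barrel. The three look the same; exactly one of them, any one, has a plunger that sticks.
- head_a (a point): Centre of the plunger head of syringe_a: a grey disc 28 mm in diameter, 12 mm high, on a 12 mm rod. It is 164 mm above the syringe's origin with the plunger fully out and 128 mm with it fully home (then the head's underside is 12 mm above the barrel and its top 134 mm above the syringe's origin). The syringe can be lifted by pinching this head from above.
- plunger_a (a joint): Plunger of syringe_a: 0 = fully out, 0.036 m = fully home; starts 0 to 6 mm in. A good plunger slides under a steady 3 N until it meets a springy end cushion at 0.034 (1.8 N more for each further mm, hard stop at 0.042); let go, it settles at 0.034 to 0.037. The sticking one feels the same for its first 21 mm or so, then resistance rises by about 1.8 N for each further mm; let go, it springs back 1 to 7 mm and stays there.
- syringe_b: Another syringe, built as syringe_a.
- head_b (a point): Centre of the plunger head of syringe_b, as head_a.
- plunger_b (a joint): Plunger of syringe_b, scale and behaviour as described for plunger_a (any of the three may be the sticking one).
- syringe_c: Another syringe, built as syringe_a.
- head_c (a point): Centre of the plunger head of syringe_c, as head_a.
- plunger_c (a joint): Plunger of syringe_c, scale and behaviour as described for plunger_a (any of the three may be the sticking one).
- cup: Reject cup fixed to the table, an empty steel pot 48 mm in outer diameter, 45 mm high, bore 40 mm, inner floor 5 mm above the table, on a 68 mm disc foot. Origin: centre of its underside; z up.
- cup_floor (a point): Centre of the reject cup's inner floor.
- vial: Bystander, to be left alone: amber glass vial, 24 mm diameter, 50 mm high, near the rack. Origin on its underside or axis.
- objective: Bystander, to be left alone: steel microscope objective, 30 mm diameter, 42 mm high, near the rack. Origin on its underside or axis.
- post: Bystander, to be left alone: steel optical post on a 25 mm foot, 58 mm high, near the reject cup. Origin on its underside or axis.
- wellplate: Bystander, to be left alone: white well plate, 86 x 128 x 16 mm. Origin on its underside or axis.
- driver: Bystander, to be left alone: red-handled screwdriver lying on the table, about 200 mm long. Origin on its underside or axis.
- mouse: Bystander, to be left alone: black computer mouse, 60 mm across, 34 mm high. Origin on its underside or axis.
- jar: Bystander, to be left alone: glass jar, 60 mm diameter, 70 mm high. Origin on its underside or axis.
There are look-alikes about, which are no part of the job. What is shaped like the syringe_b but blue or purple is not meant.

How it is judged (in metres and radians):
At the end, for the whole second after the job is handed in: Two syringes stand upright in rack wells (within 8 mm, foot under 14 mm up) with plungers home (joint above 0.033); the third, pressed till it stiffened (joint 0.016 to 0.032), stands at rest in the reject cup: foot within 10 mm of its axis, under 12 mm up, tilt under 0.25 rad (((value of joint plunger_a between 0.016 and 0.032 m and horizontal distance between syringe_a and cup_floor below 0.01 m and height (world z) of syringe_a below 0.012 m and angle between syringe_a's own z axis and vertical below 0.25 rad and value of joint each of plunger_b, plunger_c above 0.033 m and height (world z) of each of syringe_b, syringe_c below 0.014 m and angle between each of syringe_b, syringe_c's own z axis and vertical below 0.12 rad and (horizontal distance between syringe_b and rack_hole0 below 0.008 m or horizontal distance between syringe_b and rack_hole1 below 0.008 m or horizontal distance between syringe_b and rack_hole2 below 0.008 m) and (horizontal distance between syringe_c and rack_hole0 below 0.008 m or horizontal distance between syringe_c and rack_hole1 below 0.008 m or horizontal distance between syringe_c and rack_hole2 below 0.008 m)) or (value of joint plunger_b between 0.016 and 0.032 m and horizontal distance between syringe_b and cup_floor below 0.01 m and height (world z) of syringe_b below 0.012 m and angle between syringe_b's own z axis and vertical below 0.25 rad and value of joint each of plunger_a, plunger_c above 0.033 m and height (world z) of each of syringe_a, syringe_c below 0.014 m and angle between each of syringe_a, syringe_c's own z axis and vertical below 0.12 rad and (horizontal distance between syringe_a and rack_hole0 below 0.008 m or horizontal distance between syringe_a and rack_hole1 below 0.008 m or horizontal distance between syringe_a and rack_hole2 below 0.008 m) and (horizontal distance between syringe_c and rack_hole0 below 0.008 m or horizontal distance between syringe_c and rack_hole1 below 0.008 m or horizontal distance between syringe_c and rack_hole2 below 0.008 m)) or (value of joint plunger_c between 0.016 and 0.032 m and horizontal distance between syringe_c and cup_floor below 0.01 m and height (world z) of syringe_c below 0.012 m and angle between syringe_c's own z axis and vertical below 0.25 rad and value of joint each of plunger_a, plunger_b above 0.033 m and height (world z) of each of syringe_a, syringe_b below 0.014 m and angle between each of syringe_a, syringe_b's own z axis and vertical below 0.12 rad and (horizontal distance between syringe_a and rack_hole0 below 0.008 m or horizontal distance between syringe_a and rack_hole1 below 0.008 m or horizontal distance between syringe_a and rack_hole2 below 0.008 m) and (horizontal distance between syringe_b and rack_hole0 below 0.008 m or horizontal distance between syringe_b and rack_hole1 below 0.008 m or horizontal distance between syringe_b and rack_hole2 below 0.008 m))) and linear speed of each of syringe_a, syringe_b, syringe_c below 0.02 m/s); the robot touches nothing.
It fails at once if a syringe pressed into its rack well with more than 20 N (contact force between any of syringe_a, syringe_b, syringe_c and rack above 20 N).
It fails at once if a syringe pressed into the reject cup with more than 20 N (contact force between any of syringe_a, syringe_b, syringe_c and cup above 20 N).
It fails at once if a bystander moved by more than 30 mm (distance of any of vial, objective, post, wellplate, driver, mouse, jar from where it was at the start of the episode above 0.03 m).
It also fails if it takes over 72 s, if anything falls off the work surface, if the arm or the gripper's body presses on something with over 40 N, if the wrist force passes 120 N, or if a joint passes its speed limit or range.

ROBOT

A 7-joint arm with a two-finger parallel gripper is mounted at the origin on the work surface. World frame = base frame: x ahead of the robot, y to its left, z up, the work surface at z = 0. Lengths are in m, angles in degrees, forces in N, time in s.
With the tool pointing down it reaches from about 0.425 to 0.875 m from the base axis. Payload 4.7 kg.
Tool frame: the origin (TCP) lies between the finger pads; the fingertips stand 22 mm ahead of it and the grasp point (between the pads) lies 3 mm ahead of it; z points along the fingers, y is the line along which they close (so a half turn about z gives the same grasp; the last joint's range is limited). The gripper opens to 87 mm and grips with 3 to 60 N. Pads are 19 mm wide; open, the fingers measure 117 mm over their backs; the gripper's body (75 mm by 190 mm) begins 51 mm behind the grasp point.
Start: joints at [-63.593, 18.392, -4.016, 83.108, 1.295, 78.541, -3.26], TCP at [0.281, 0.586, 0.245] pointing down, gripper open.
Joint ranges: [-163.93, 163.93], [-17.29, 119.83], [-79.2, 71.16], [3.27, 140.29], [-89.18, 269.18], [5.43, 117.66], [-154.24, 154.24]. Speed limits (degrees/s): [147.25, 147.25, 180, 180, 180, 180, 180].

INTERFACE

Orientations are given as [roll, pitch, yaw] about the fixed x, y, z axes, in that order (R = Rz(yaw) Ry(pitch) Rx(roll)).
In Python, from cell import env gives the robot as it stands.
- The arm moves only by the tool drive_tool, never from a script. Its argument "moves" is a list of rows, each a list of 3 entries, a list of its own where there are three numbers: the shift along the tool's x, y, z in mm, then the turn, a rotation vector about the tool's x, y, z in rad, then the closure, from 0 (fully open) to 1 (shut). In form: [[[x, y, z], [wx, wy, wz], jaw], ...]. A call has 1 to 12 rows; each row shifts and turns the commanded pose from where the row before left it, along the tool's axes as they then stand; what a row does not reach is not made up. A row lasts 1/12 s, in which the tool goes at most 41.7 mm and 7.16 degrees, less where a joint would pass 70% of its speed; a pose out of reach is approached as far as the arm can. A call with a gripper value outside its range is refused whole. The fingers move at their own pace and stop on an object; "newtons" is the grip in N (left out, the last holds). Time passes only in rows, so rows that do not move let the fingers close. It gives the time, the measured TCP pose, the force, the opening and the grip force at its end, in the units of the state.
- env.get_obs(): the state, without advancing time (a new reading comes with each control period).
- env.read_camera(name): name is "side" or "top" or "wrist"; returns (picture, depth): 384x512x3 uint8, blue, green, red; 384x512 float32, m along the optical axis (not along the pixel's ray), 0 where there is no reading.
- env.get_calibration(name): a dict with "fx", "fy", "cx", "cy" (pixels), "k1" (the pictures are not rectified: a ray, as slopes to the right and down, at radius r is drawn at 1 + k1 r^2 times it, then the intrinsics apply), "T" (4x4, takes a point from camera to world coordinates). Camera axes: x right, y down, z forward; pixel columns grow to the right and rows downward; lengths in m; the calibration is good to about 2 mm. A picture is of the moment at which its call begins: read the wrist's pose just before it. get_calibration takes no time and is no camera call; for the wrist camera it gives the pose at the moment of the call.
- env.sign_off(): hands the job in; it is judged then, once.
The state is a dict: "time_s": time; "qpos": joint angles; "joint_velocities": joint speeds; "effort": joint torques, N m; "tool_pos": TCP position; "tool_rot": TCP orientation; "force": force on the tool from outside, world axes, zero at the start; "wrist_torque": the same for the moment, N m; "grip_width": finger opening in m; "grasp_force": force on a finger pad.
Only numpy, scipy, OpenCV 4.12 (cv2) and the standard library are available. Lean on these libraries where they do the work, as an engineer would, in place of code of your own. Each camera call takes 0.05 s, during which the arm holds its last target. There are 200 camera calls.

## Working session

There is one attempt and no reset: what is moved stays moved. The work goes in short steps, Python scripts to look and compute and a tool call to move; the robot and the scene stay as the last step left them, time stands still between calls to the robot, and variables do not carry over. Pictures are saved under pics/ and viewed, at most 10 in all, crops included, and the job is handed in when it is done.

Besides the shell and the picture viewer there is one more tool, called after ">>>" as a command line: name --argument value ..., lists and objects as JSON in quotes. drive_tool: Moves the arm, as the interface text tells. Its arguments: {"type":"object","properties":{"moves":{"type":"array"},"newtons":{"type":"number"}},"required":["moves"]}

```bash
mkdir -p pics; cat > h.py <<'E'
import numpy as np, cv2
from cell import env
def shot(n,f):
    K=env.get_calibration(n); im,d=env.read_camera(n); cv2.imwrite('pics/%s.png'%f,im); np.savez('pics/%s.npz'%f,d=d,im=im,**{k:np.array(v) for k,v in K.items()}); return im,d,K
def load(f): return np.load('pics/%s.npz'%f)
def ray(K,u,v):
    x,y=(u-K['cx'])/K['fx'],(v-K['cy'])/K['fy']; a,b=x,y
    for _ in range(20):
        s=1+K['k1']*(a*a+b*b); a,b=x/s,y/s
    return np.stack([a,b,np.ones_like(a)],-1)
def cloud(K,d):
    v,u=np.mgrid[:d.shape[0],:d.shape[1]].astype(float); p=ray(K,u,v)*d[...,None]
    T=K['T']; return p@T[:3,:3].T+T[:3,3]
def atz(K,u,v,z):
    T=K['T']; r=T[:3,:3]@ray(K,np.float64(u),np.float64(v)); return T[:3,3]+r*(z-T[2,3])/r[2]
E
python3 - <<'E'
from h import *
shot('top','t0');shot('side','s0')
o=env.get_obs();print(o['tool_pos'],o['tool_rot'],o['force'],o['grip_width'],o['time_s'])
E
```

```text
[0.28066639 0.58577634 0.24356279] [-1.79900099e+02  5.19003659e-03  1.54406081e+02] [-0.38795472 -0.64661765  0.19366756] 0.08708477664786612 0.1
```

View pics/t0.png

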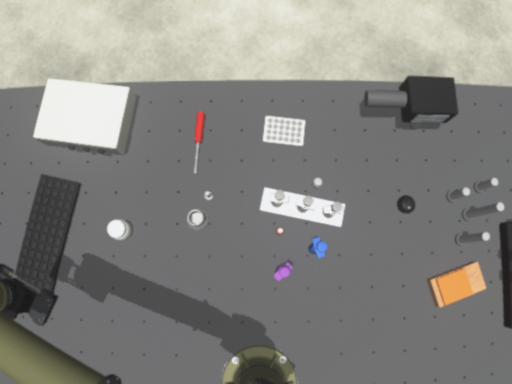

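View pics/s0.png

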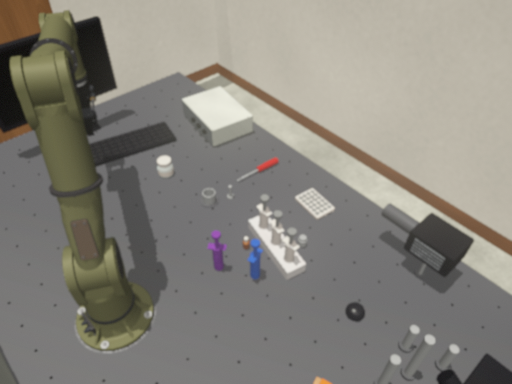

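The top view shows the rack at about (302,207), with heads near (280,197), (308,202) and (328,210). The cup is at (196,218) and the post at (208,195). The blue and purple decoys stand below the rack.

```bash
python3 - <<'E'
from h import *
K=load('t0');P=cloud(K,K['d']);Q=P[160:250,180:350];z=Q[...,2]
print(K['T'][:3,3])
m=((z>.032)&(z<.05)).astype(np.uint8)
n,l,s,c=cv2.connectedComponentsWithStats(m)
for i in range(1,n):
    if s[i,4]>20:
        q=Q[l==i];r=cv2.minAreaRect((q[:,:2]*1000).astype(np.float32));print(s[i]+[180,160,0,0,0],q[:,2].mean(),r)
m=((z>.09)).astype(np.uint8)
n,l,s,c=cv2.connectedComponentsWithStats(m)
for i in range(1,n):
    if s[i,4]>5:
        q=Q[l==i];t=q[q[:,2]>q[:,2].max()-.008];print(s[i]+[180,160,0,0,0],q.max(0)[2],len(t),(t[:,:2].max(0)+t[:,:2].min(0))/2,np.ptp(t,0))
im=K['im'][160:250,180:350];cv2.imwrite('pics/t0c.png',cv2.resize(im,None,fx=4.6,fy=4.6,interpolation=cv2.INTER_CUBIC))
E
```

```text
[0.36364567 0.01580117 1.31678072]
[313 178   9   9  63] 0.041706945261989856 ((600.2715454101562, -184.73675537109375), (25.5738525390625, 24.419221878051758), 82.29542541503906)
[ 260  187   85   40 1266] 0.0415051934273208 ((524.6737670898438, -137.01296997070312), (252.54676818847656, 71.75330352783203), 77.70512390136719)
[188 210  16  16  76] 0.04395319416781736 ((493.6817321777344, 184.80667114257812), (45.47523880004883, 45.31989669799805), 0.5952405333518982)
[268 190  20  15 211] 1.3167807194636914 1 [0.36364567 0.01580117] [0. 0. 0.]
[295 196  21  14 212] 0.18544114882098706 55 [ 0.52373956 -0.13496261] [0.02482264 0.02525063 0.0079202 ]
[323 202  20  14 203] 0.18194787235981424 77 [ 0.50715325 -0.21397872] [0.02493229 0.02605736 0.0079688 ]
[312 237  15  13 141] 0.17615650269337668 68 [ 0.40249599 -0.17098692] [0.01920146 0.02458747 0.00793628]
```

View pics/t0c.png

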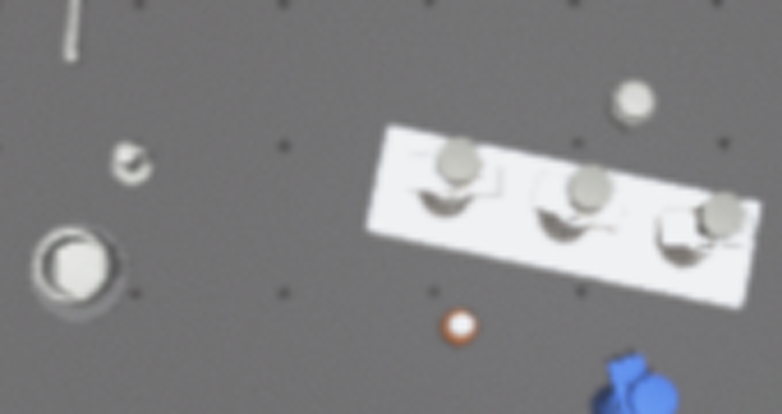

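>>> drive_tool --moves '[[[0, 0, 0], [0, 0, 0.1217], 1], [[0, 0, 0], [0, 0, 0.1217], 1], [[0, 0, 0], [0, 0, 0.1217], 1], [[0, 0, 0], [0, 0, 0.1217], 1], [[0, 0, 0], [0, 0, 0.1217], 1], [[0, 0, 0], [0, 0, 0.1217], 1], [[0, 0, 0], [0, 0, 0.1217], 1], [[0, 0, 0], [0, 0, 0.1217], 1], [[0, 0, 0], [0, 0, 0.1217], 1], [[0, 0, 0], [0, 0, 0.1217], 1], [[0, 0, 0], [0, 0, 0.1217], 1], [[0, 0, -10], [0, 0, 0], 1]]' --newtons 10

```text
time_s: 1.1
tool_pos: [0.2803, 0.5849, 0.252]
tool_rot: [-180.0, 0.3, 77.5]
force: [-1.3, -0.4, -0.3]
grip_width: 0.0149
grasp_force: 0.0
```

>>> drive_tool --moves '[[[-26, 18, 0], [0, 0, 0], 1], [[-26, 18, 0], [0, 0, 0], 1], [[-26, 18, 0], [0, 0, 0], 1], [[-26, 18, 0], [0, 0, 0], 1], [[-26, 18, 0], [0, 0, 0], 1], [[-26, 18, 0], [0, 0, 0], 1], [[-26, 18, 0], [0, 0, 0], 1], [[-26, 18, 0], [0, 0, 0], 1], [[-26, 18, 0], [0, 0, 0], 1], [[-26, 18, 0], [0, 0, 0], 1], [[-26, 18, 0], [0, 0, 0], 1], [[-26, 18, 0], [0, 0, 0], 1]]'

```text
time_s: 2.1
tool_pos: [0.4259, 0.2338, 0.2553]
tool_rot: [180.0, -0.0, 77.9]
force: [0.3, 0.2, -0.0]
grip_width: 0.0004
grasp_force: 0.0
```

>>> drive_tool --moves '[[[-26, 18, 0], [0, 0, 0], 1], [[-26, 18, 0], [0, 0, 0], 1], [[-26, 18, 0], [0, 0, 0], 1], [[-26, 18, 0], [0, 0, 0], 1], [[-26, 18, 0], [0, 0, 0], 1], [[-26, 18, 0], [0, 0, 0], 1], [[-26, 18, 0], [0, 0, 0], 1], [[-20, 16, 0], [0, 0, 0], 1], [[-10, 8, 0], [0, 0, 0], 1], [[0, 0, 0], [0, 0, 0], 1], [[0, 0, 0], [0, 0, 0], 1]]'

```text
time_s: 3.02
tool_pos: [0.5268, -0.004, 0.2549]
tool_rot: [-180.0, -0.0, 77.7]
force: [-0.3, 1.2, -1.2]
grip_width: 0.0001
grasp_force: 0.0
```

```bash
python3 - <<'E'
from h import *
shot('wrist','w0')
E
```

```text
(no output)
```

View pics/w0.png

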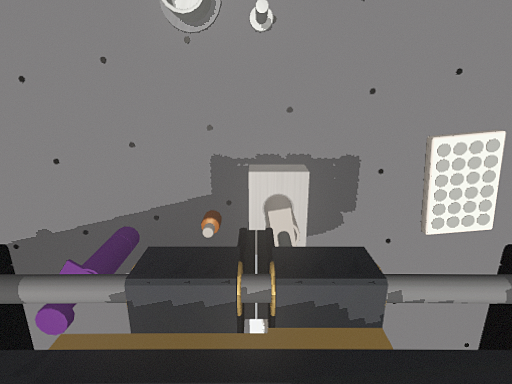

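The wrist view shows the rack's near end at about (249–307, 167–245) with the first syringe under the gripper. The post is at (262,15) and the cup at (190,10).

```bash
python3 - <<'E'
from h import *
K=load('w0');P=cloud(K,K['d'])
Q=P[160:250,240:315];z=Q[...,2];m=(z>.036)&(z<.046);q=Q[m][:,:2]
a=np.radians(77.7);ex=np.array([np.cos(a),np.sin(a)]);ey=np.array([np.sin(a),-np.cos(a)])
c=np.array([.5247,-.137]);r=(q-c)
print(np.percentile(r@ex,[.5,50,99.5]),np.percentile(r@ey,[.5,50,99.5]),z[m].mean())
for u,v in [(249,166),(307,166)]:
    p=atz(K,u,v,.04);print(p,(p[:2]-c)@ex,(p[:2]-c)@ey)
# syringe points
m=(z>.06)&(z<.2);q=Q[m];print(len(q),q.min(0),q.max(0))
K=load('t0');P=cloud(K,K['d'])[185:210,265:292].reshape(-1,3);m=(P[:,2]>.1)&(P[:,2]<.25);q=P[m];t=q[q[:,2]>q[:,2].max()-.01];print(t.min(0),t.max(0),(t.min(0)+t.max(0))/2)
for h in [(.5237,-.135),(.5072,-.214)]:print((h-c)@ex,(h-c)@ey)
E
```

```text
[0.03374527 0.10139224 0.12743234] [-0.03413094  0.00092692  0.03481439] 0.040104216306476134
[0.52023714 0.00105054 0.04      ] 0.13393094344909165 -0.03376937625816886
[ 0.58521766 -0.01309951  0.04      ] 0.13394852863740353 0.03273394440291967
1162 [ 0.52634009 -0.06870482  0.06013025] [ 0.55819269 -0.02767996  0.16620794]
[ 0.52851733 -0.06944855  0.17252667] [ 0.5534044  -0.04451888  0.18227088] [ 0.54096086 -0.05698371  0.17739878]
0.0017410607625955522 -0.001403106346985218
-0.07896054099132739 -0.000694957809443987
```

>>> drive_tool --moves '[[[-16, 9, 0], [0, 0, 0], 1], [[-17, 9, 0], [0, 0, 0], 1], [[-16, 8, 0], [0, 0, 0], 1], [[0, 0, 12], [0, 0, 0], 1], [[0, 0, 12], [0, 0, 0], 1], [[0, 0, 12], [0, 0, 0], 1], [[0, 0, 10], [0, 0, 0], 1], [[0, 0, 0], [0, 0, 0], 1], [[0, 0, 0], [0, 0, 0], 1], [[0, 0, 0], [0, 0, 0], 1]]'

```text
time_s: 3.9
tool_pos: [0.5419, -0.0566, 0.2087]
tool_rot: [180.0, -0.0, 77.8]
force: [-0.2, 0.3, -0.2]
grip_width: 0.0005
grasp_force: 0.0
```

>>> drive_tool --moves '[[[0, 0, 2], [0, 0, 0], 1], [[0, 0, 2], [0, 0, 0], 1], [[0, 0, 2], [0, 0, 0], 1], [[0, 0, 2], [0, 0, 0], 1], [[0, 0, 2], [0, 0, 0], 1], [[0, 0, 2], [0, 0, 0], 1], [[0, 0, 2], [0, 0, 0], 1], [[0, 0, 2], [0, 0, 0], 1]]'

```text
time_s: 4.57
tool_pos: [0.5421, -0.0572, 0.1928]
tool_rot: [180.0, -0.0, 77.7]
force: [0.4, 1.0, 2.9]
grip_width: 0.0003
grasp_force: 1.4
```

>>> drive_tool --moves '[[[0, 0, 2], [0, 0, 0], 1], [[0, 0, 2], [0, 0, 0], 1], [[0, 0, 2], [0, 0, 0], 1], [[0, 0, 2], [0, 0, 0], 1], [[0, 0, 2], [0, 0, 0], 1], [[0, 0, 2], [0, 0, 0], 1], [[0, 0, 2], [0, 0, 0], 1], [[0, 0, 2], [0, 0, 0], 1], [[0, 0, 1], [0, 0, 0], 1], [[0, 0, 0], [0, 0, 0], 1]]'

```text
time_s: 5.4
tool_pos: [0.5416, -0.0571, 0.1752]
tool_rot: [-180.0, 0.0, 77.7]
force: [0.0, 0.1, 0.3]
grip_width: 0.0001
grasp_force: 0.3
```

>>> drive_tool --moves '[[[0, 0, 1], [0, 0, 0], 1], [[0, 0, 1], [0, 0, 0], 1], [[0, 0, 1], [0, 0, 0], 1]]'

```text
time_s: 5.65
tool_pos: [0.5419, -0.0572, 0.1726]
tool_rot: [180.0, -0.0, 77.7]
force: [-0.2, -0.5, 2.6]
grip_width: 0.0003
grasp_force: 1.4
```

>>> drive_tool --moves '[[[0, 0, 1], [0, 0, 0], 1], [[0, 0, 1], [0, 0, 0], 1], [[0, 0, 1], [0, 0, 0], 1], [[0, 0, 1], [0, 0, 0], 1], [[0, 0, 1], [0, 0, 0], 1], [[0, 0, 1], [0, 0, 0], 1], [[0, 0, 1], [0, 0, 0], 1], [[0, 0, 1], [0, 0, 0], 1]]'

```text
time_s: 6.32
tool_pos: [0.542, -0.0572, 0.1648]
tool_rot: [180.0, -0.0, 77.7]
force: [-0.2, -0.4, 6.0]
grip_width: 0.0006
grasp_force: 2.8
```

>>> drive_tool --moves '[[[0, 0, 1], [0, 0, 0], 1], [[0, 0, 0.7], [0, 0, 0], 1], [[0, 0, 0], [0, 0, 0], 1]]'

```text
time_s: 6.57
tool_pos: [0.5422, -0.0572, 0.1635]
tool_rot: [180.0, -0.0, 77.7]
force: [-0.6, 0.1, 6.1]
grip_width: 0.0007
grasp_force: 3.1
```

>>> drive_tool --moves '[[[0, 0, -10], [0, 0, 0], 1], [[0, 0, -20], [0, 0, 0], 1], [[0, 0, -16], [0, 0, 0], 1], [[-20, 0, 0], [0, 0, 0], 1], [[-20, 0, 0], [0, 0, 0], 1], [[-20, 0, 0], [0, 0, 0], 1], [[-20, 0, 0], [0, 0, 0], 1], [[0, 0, 0], [0, 0, 0], 1], [[0, 0, 0], [0, 0, 0], 1]]'

```text
time_s: 7.32
tool_pos: [0.5242, -0.1363, 0.2089]
tool_rot: [-180.0, -0.0, 77.5]
force: [0.2, -0.2, -0.0]
grip_width: 0.0006
grasp_force: 0.0
```

>>> drive_tool --moves '[[[0, 0, 3], [0, 0, 0], 1], [[0, 0, 3], [0, 0, 0], 1], [[0, 0, 3], [0, 0, 0], 1], [[0, 0, 3], [0, 0, 0], 1], [[0, 0, 3], [0, 0, 0], 1], [[0, 0, 3], [0, 0, 0], 1], [[0, 0, 2], [0, 0, 0], 1], [[0, 0, 2], [0, 0, 0], 1], [[0, 0, 2], [0, 0, 0], 1], [[0, 0, 2], [0, 0, 0], 1], [[0, 0, 2], [0, 0, 0], 1], [[0, 0, 2], [0, 0, 0], 1]]'

```text
time_s: 8.32
tool_pos: [0.5249, -0.1353, 0.1788]
tool_rot: [180.0, -0.0, 77.7]
force: [-0.6, 0.6, 4.2]
grip_width: 0.0004
grasp_force: 2.2
```

>>> drive_tool --moves '[[[0, 0, 1], [0, 0, 0], 1], [[0, 0, 1], [0, 0, 0], 1], [[0, 0, 1], [0, 0, 0], 1], [[0, 0, 1], [0, 0, 0], 1]]'

```text
time_s: 8.65
tool_pos: [0.5256, -0.1353, 0.1759]
tool_rot: [179.9, -0.0, 77.7]
force: [1.0, 1.1, 9.4]
grip_width: 0.0005
grasp_force: 4.6
```

>>> drive_tool --moves '[[[0, 0, 1], [0, 0, 0], 1], [[0, 0, 0.7], [0, 0, 0], 1], [[0, 0, 0], [0, 0, 0], 1]]'

```text
time_s: 8.9
tool_pos: [0.5259, -0.1354, 0.1746]
tool_rot: [179.9, -0.1, 77.7]
force: [-0.9, 1.0, 10.3]
grip_width: 0.0001
grasp_force: 4.8
```

Well 1 is the sticking one (10 N at about 25 mm). Next is the third, at well 0.

>>> drive_tool --moves '[[[0, 0, -10], [0, 0, 0], 1], [[0, 0, -20], [0, 0, 0], 1], [[0, 0, -4], [0, 0, 0], 1], [[-20, 0, 0], [0, 0, 0], 1], [[-20, 0, 0], [0, 0, 0], 1], [[-20, 0, 0], [0, 0, 0], 1], [[-20, 0, 0], [0, 0, 0], 1], [[0, 0, 0], [0, 0, 0], 1], [[0, 0, 0], [0, 0, 0], 1]]'

```text
time_s: 9.65
tool_pos: [0.5069, -0.2147, 0.2067]
tool_rot: [-180.0, 0.0, 77.5]
force: [0.3, 0.5, -0.3]
grip_width: 0.0006
grasp_force: 0.0
```

>>> drive_tool --moves '[[[0, 0, 3], [0, 0, 0], 1], [[0, 0, 3], [0, 0, 0], 1], [[0, 0, 3], [0, 0, 0], 1], [[0, 0, 3], [0, 0, 0], 1], [[0, 0, 3], [0, 0, 0], 1], [[0, 0, 3], [0, 0, 0], 1], [[0, 0, 3], [0, 0, 0], 1], [[0, 0, 3], [0, 0, 0], 1], [[0, 0, 3], [0, 0, 0], 1], [[0, 0, 3], [0, 0, 0], 1], [[0, 0, 3], [0, 0, 0], 1]]'

```text
time_s: 10.57
tool_pos: [0.5078, -0.2135, 0.1739]
tool_rot: [180.0, -0.0, 77.7]
force: [1.0, 0.3, 3.0]
grip_width: 0.0006
grasp_force: 1.4
```

>>> drive_tool --moves '[[[0, 0, 1.5], [0, 0, 0], 1], [[0, 0, 1.5], [0, 0, 0], 1], [[0, 0, 1.5], [0, 0, 0], 1], [[0, 0, 1.5], [0, 0, 0], 1], [[0, 0, 1], [0, 0, 0], 1], [[0, 0, 1], [0, 0, 0], 1], [[0, 0, 1], [0, 0, 0], 1], [[0, 0, 1], [0, 0, 0], 1], [[0, 0, 0.7], [0, 0, 0], 1], [[0, 0, 0], [0, 0, 0], 1]]'

```text
time_s: 11.4
tool_pos: [0.5082, -0.2135, 0.164]
tool_rot: [179.9, -0.0, 77.7]
force: [0.3, 0.5, 5.6]
grip_width: 0.0009
grasp_force: 2.7
```

>>> drive_tool --moves '[[[0, 0, 0.6], [0, 0, 0], 1], [[0, 0, 0], [0, 0, 0], 1], [[0, 0, -12], [0, 0, 0], 1], [[0, 0, -25], [0, 0, 0], 1], [[0, 0, -25], [0, 0, 0], 0], [[20, 0, 0], [0, 0, 0], 0], [[20, 0, 0], [0, 0, 0], 0], [[20, 0, 0], [0, 0, 0], 0], [[18, 0, 0], [0, 0, 0], 0], [[0, 0, 0], [0, 0, 0], 0], [[0, 0, 0], [0, 0, 0], 0], [[0, 0, 0], [0, 0, 0], 0]]'

```text
time_s: 12.4
tool_pos: [0.5239, -0.1385, 0.225]
tool_rot: [-180.0, 0.1, 77.6]
force: [-0.7, -0.2, 0.3]
grip_width: 0.0456
grasp_force: 0.0
```

```bash
python3 - <<'E'
from h import *
im,d,K=shot('wrist','w1');shot('side','s1')
b=cv2.imread('pics/s1.png')[170:300,170:330]
b=cv2.resize(b,(738,600))
cv2.imwrite('pics/s1c.png',b)
P=cloud(K,d);print(env.get_obs()['tool_pos'])
z=P[...,2];r=np.hypot(P[...,0]-.5245,P[...,1]+.1355);m=(r<.02)&(z>.135);q=P[m];print(len(q),q.min(0) if len(q) else 0,q.max(0) if len(q) else 0)
K=load('s1');P=cloud(K,K['d']);
for c in [(.5415,-.0573),(.5245,-.1355),(.5075,-.2137)]:
    r=np.hypot(P[...,0]-c[0],P[...,1]-c[1]);m=(r<.02)&(P[...,2]<.185);q=P[m];print(len(q),np.percentile(q[:,2],[50,95,99,100]))
E
```

```text
[ 0.52384882 -0.13889661  0.22495242]
1214 [ 0.51171493 -0.14783699  0.14460922] [ 0.53907488 -0.12040452  0.1572839 ]
195 [0.08261685 0.13734633 0.14222413 0.14367795]
273 [0.10342568 0.15408296 0.15570921 0.15883982]
276 [0.09925804 0.14042973 0.14268587 0.14339537]
```

View pics/s1c.png

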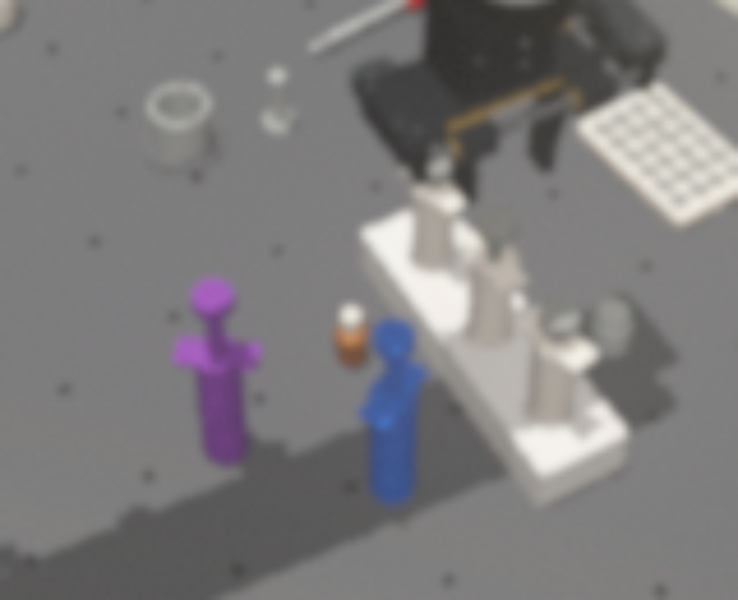

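View pics/w1.png

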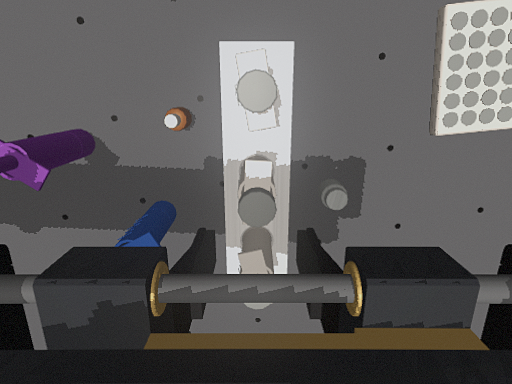

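The wrist view shows the stuck head at (257,208), with its top at z ≈ 0.157. The side view shows both other plungers home.

>>> drive_tool --moves '[[[5, 0.5, 0], [0, 0, 0], 0], [[0, 0, 0], [0, 0, 0], 0], [[0, 0, 0], [0, 0, 0], 0], [[0, 0, 10], [0, 0, 0], 0], [[0, 0, 15], [0, 0, 0], 0], [[0, 0, 15], [0, 0, 0], 0], [[0, 0, 15], [0, 0, 0], 0], [[0, 0, 10], [0, 0, 0], 0], [[0, 0, 6], [0, 0, 0], 0], [[0, 0, 0], [0, 0, 0], 0.3], [[0, 0, 0], [0, 0, 0], 0.5], [[0, 0, 0], [0, 0, 0], 0.6]]' --newtons 15

```text
time_s: 13.5
tool_pos: [0.5265, -0.1327, 0.1546]
tool_rot: [179.9, -0.0, 77.7]
force: [-0.5, 0.3, 0.5]
grip_width: 0.0742
grasp_force: 0.0
```

>>> drive_tool --moves '[[[0, 0, 0], [0, 0, 0], 0.65], [[0, 0, 0], [0, 0, 0], 0.7], [[0, 0, 0], [0, 0, 0], 0.8], [[0, 0, 0], [0, 0, 0], 1], [[0, 0, 0], [0, 0, 0], 1], [[0, 0, 0], [0, 0, 0], 1], [[0, 0, 0], [0, 0, 0], 1]]'

```text
time_s: 14.08
tool_pos: [0.5259, -0.1325, 0.1539]
tool_rot: [180.0, -0.0, 77.7]
force: [0.6, -0.1, 0.3]
grip_width: 0.0282
grasp_force: 0.0
```

>>> drive_tool --moves '[[[0, 0, 0], [0, 0, 0], 1], [[0, 0, 0], [0, 0, 0], 1], [[0, 0, 0], [0, 0, 0], 1], [[0, 0, -3], [0, 0, 0], 1], [[0, 0, -5], [0, 0, 0], 1], [[0, 0, -8], [0, 0, 0], 1], [[0, 0, -8], [0, 0, 0], 1], [[0, 0, -8], [0, 0, 0], 1], [[0, 0, -8], [0, 0, 0], 1], [[0, 0, 0], [0, 0, 0], 1], [[0, 0, 0], [0, 0, 0], 1]]' --newtons 25

```text
time_s: 15.0
tool_pos: [0.5263, -0.1325, 0.1946]
tool_rot: [179.9, -0.0, 77.7]
force: [-0.0, -0.0, -1.5]
grip_width: 0.027
grasp_force: 25.0
```

>>> drive_tool --moves '[[[0, 0, -10], [0, 0, 0], 1], [[0, 0, -15], [0, 0, 0], 1], [[0, 0, -15], [0, 0, 0], 1], [[0, 0, -15], [0, 0, 0], 1], [[0, 0, -15], [0, 0, 0], 1], [[0, 0, -15], [0, 0, 0], 1], [[0, 0, -15], [0, 0, 0], 1], [[0, 0, -10], [0, 0, 0], 1], [[0, 0, -5], [0, 0, 0], 1], [[0, 0, 0], [0, 0, 0], 1]]'

```text
time_s: 15.83
tool_pos: [0.5263, -0.1327, 0.3099]
tool_rot: [179.9, -0.0, 77.7]
force: [1.0, 0.1, -0.9]
grip_width: 0.0269
grasp_force: 25.0
```

>>> drive_tool --moves '[[[10, -5, 0], [0, 0, 0], 1], [[17, -9, 0], [0, 0, 0], 1], [[17, -10, 0], [0, 0, 0], 1], [[18, -10, 0], [0, 0, 0], 1], [[18, -10, 0], [0, 0, 0], 1], [[18, -10, 0], [0, 0, 0], 1], [[18, -10, 0], [0, 0, 0], 1], [[18, -10, 0], [0, 0, 0], 1], [[18, -10, 0], [0, 0, 0], 1], [[18, -10, 0], [0, 0, 0], 1], [[10, -5, 0], [0, 0, 0], 1], [[0, 0, 0], [0, 0, 0], 1]]'

```text
time_s: 16.83
tool_pos: [0.4665, 0.0672, 0.3079]
tool_rot: [-179.9, 0.0, 78.0]
force: [0.3, 0.4, -1.7]
grip_width: 0.0268
grasp_force: 25.0
```

```bash
python3 - <<'E'
from h import *
print(env.get_obs()['tool_pos'])
shot('wrist','w2');shot('side','s2')
E
```

```text
[0.46652855 0.06720559 0.30794114]
```

View pics/w2.png

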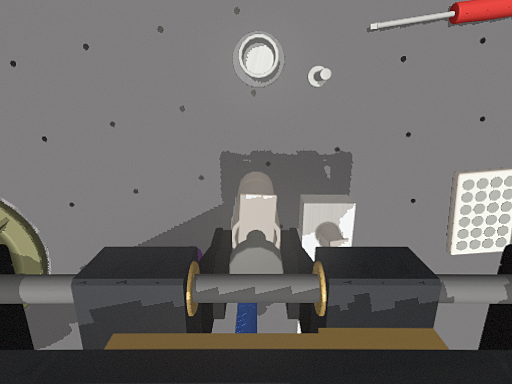

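The wrist view shows the cup at (259,57), clear of the post at (320,75). The held syringe hangs centred at about (257,210).

```bash
python3 - <<'E'
from h import *
K=load('w2');P=cloud(K,K['d']);Q=P[20:100,215:300];z=Q[...,2]
m=(z>.038)&(z<.052);q=Q[m][:,:2];print('cup',len(q),cv2.minEnclosingCircle((q*1000).astype(np.float32)),z[m].mean())
# Syringe axis: side view barrel + wrist
t=np.array([.4665,.0672])
for n,f in (('w2',0),('s2',0)):
    K=load(n);P=cloud(K,K['d']).reshape(-1,3);r=np.hypot(*(P[:,:2]-t).T)
    for lo,hi in ((.16,.18),(.18,.2),(.2,.22),(.22,.24),(.24,.26),(.26,.28)):
        q=P[(r<.026)&(P[:,2]>lo)&(P[:,2]<hi)]
        if len(q)>8:
            # fit circle radius .016
            from scipy.optimize import least_squares
            s=least_squares(lambda c:np.hypot(q[:,0]-c[0],q[:,1]-c[1])-.016,t,loss='soft_l1',f_scale=.002).x
            print(n,lo,len(q),s,q[:,2].min())
E
```

```text
cup 464 ((494.844970703125, 188.675048828125), 24.25525665283203) 0.0444232909455715
w2 0.16 131 [0.46581143 0.06561148] 0.16455115693747002
w2 0.18 212 [0.46582688 0.0654196 ] 0.18017527978638592
w2 0.2 243 [0.46580142 0.06537463] 0.20005105854819183
w2 0.22 119 [0.46583481 0.06530619] 0.22001900454705323
w2 0.24 96 [0.46615668 0.06548148] 0.24031737199604358
w2 0.26 1872 [0.46689942 0.06687925] 0.26004657158081085
s2 0.16 35 [0.46326311 0.06263395] 0.1620332127626526
s2 0.18 42 [0.4632366  0.06220785] 0.18078544007655561
s2 0.2 46 [0.46366639 0.06258239] 0.2000515696923051
s2 0.22 47 [0.46298049 0.06316322] 0.22058803078959455
s2 0.24 38 [0.46389891 0.06315899] 0.24085381046496557
s2 0.26 67 [0.46387372 0.06523561] 0.26020849510397126
```

```bash
python3 - <<'E'
from h import *
from scipy.optimize import least_squares
for n in ('t0','s0','s2','w0','w2'):
    K=load(n);P=cloud(K,K['d']).reshape(-1,3);r=np.hypot(P[:,0]-.494,P[:,1]-.187)
    q=P[(r<.032)&(P[:,2]>.039)&(P[:,2]<.052)][:,:2]
    if len(q)<8: continue
    s=least_squares(lambda c:np.hypot(*(q-c).T)-.022,[.494,.187],loss='soft_l1',f_scale=.002).x
    q=P[(r<.032)&(P[:,2]>.012)&(P[:,2]<.036)][:,:2]; q=q[np.hypot(*(q-s).T)>.021]
    w=least_squares(lambda c:np.hypot(*(q-c).T)-.024,s,loss='soft_l1',f_scale=.002).x if len(q)>8 else 0
    print(n,s,w,len(q))
    # vial/post/objective cross check
    for nm,c,R,lo,hi in (('post',(.55,.155),.04,.045,.065),('syr2head',(.541,-.057),.025,.135,.15)):
        q=P[(np.hypot(P[:,0]-c[0],P[:,1]-c[1])<R)&(P[:,2]>lo)&(P[:,2]<hi)][:,:2]
        if len(q)>4: print('  ',nm,len(q),(q.min(0)+q.max(0))/2,np.ptp(q,0))
E
```

```text
t0 [0.49423906 0.18493642] [0.49514552 0.18514735] 19
   post 16 [0.56582378 0.14757496] [0.01060581 0.00928105]
s0 [0.48999716 0.18680364] [0.48979657 0.18719574] 61
   post 15 [0.56242664 0.15204526] [0.01180484 0.01315534]
   syr2head 16 [ 0.53611235 -0.05819508] [0.01038816 0.00976584]
s2 [0.49027292 0.18728397] [0.49044049 0.18694602] 76
   post 16 [0.56266143 0.15094726] [0.01367272 0.01719464]
   syr2head 47 [ 0.53750139 -0.05780387] [0.02835595 0.02728448]
w0 [0.49583265 0.18821214] [0.49531809 0.18909534] 230
   post 181 [0.56625466 0.15201982] [0.0119964  0.01144428]
   syr2head 87 [ 0.54231101 -0.05293968] [0.0116433  0.00548509]
w2 [0.49504046 0.18884344] [0.49520118 0.18907478] 27
   post 120 [0.56607012 0.1530771 ] [0.01218217 0.01232165]
```

>>> drive_tool --moves '[[[15, 0, 10], [0, 0, 0], 1], [[20, 1, 20], [0, 0, 0], 1], [[20, 1, 20], [0, 0, 0], 1], [[10, 0, 20], [0, 0, 0], 1], [[0, 0, 15], [0, 0, 0], 1], [[0, 0, 10], [0, 0, 0], 1], [[0, 0, 5], [0, 0, 0], 1], [[0, 0, 0], [0, 0, 0], 1], [[0, 0, 0], [0, 0, 0], 1], [[0, 0, 0], [0, 0, 0], 1]]'

```text
time_s: 17.77
tool_pos: [0.4841, 0.1273, 0.21]
tool_rot: [179.9, -0.1, 77.6]
force: [-0.3, 0.3, -1.1]
grip_width: 0.027
grasp_force: 25.0
```

```bash
python3 - <<'E'
from h import *
from scipy.optimize import least_squares
t=env.get_obs()['tool_pos'];print(t)
shot('wrist','w3');shot('side','s3')
def fit(q,R,c): return least_squares(lambda x:np.hypot(*(q[:,:2]-x).T)-R,c,loss='soft_l1',f_scale=.002).x
for n in ('w3','s3'):
    K=load(n);P=cloud(K,K['d']).reshape(-1,3);r=np.hypot(P[:,0]-.494,P[:,1]-.188);rs=np.hypot(*(P[:,:2]-t[:2]).T)
    q=P[(r<.032)&(P[:,2]>.039)&(P[:,2]<.05)]; c=fit(q,.022,[.494,.188])
    a=[fit(P[(rs<.024)&(P[:,2]>lo)&(P[:,2]<lo+.03)],.016,t[:2]) for lo in (.07,.1,.13)]
    print(n,len(q),c,a,c-a[0],P[(rs<.015)&(P[:,2]>.05),2].min())
im=cv2.imread('pics/w3.png');cv2.imwrite('pics/w3c.png',im[:250])
E
```

```text
[0.48409262 0.12726186 0.20995389]
w3 663 [0.49509935 0.18884856] [array([0.48375652, 0.12474557]), array([0.48371017, 0.12479974]), array([0.48382474, 0.12505929])] [0.01134284 0.06410299] 0.06563044232907794
s3 25 [0.49014207 0.18749202] [array([0.4809965 , 0.12588941]), array([0.48077411, 0.125967  ]), array([0.48058868, 0.1258351 ])] [0.00914556 0.06160261] 0.0665768291320048
```

View pics/w3c.png

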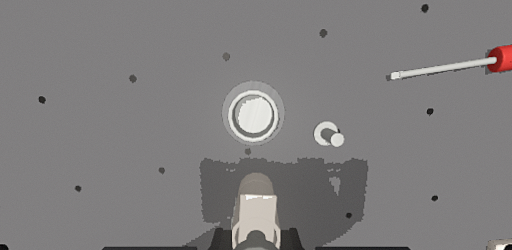

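>>> drive_tool --moves '[[[10, 0, 0], [0, 0, 0], 1], [[15, -1, 0], [0, 0, 0], 1], [[15, -1, 0], [0, 0, 0], 1], [[15, -1, 0], [0, 0, 0], 1], [[8.5, 0, 0], [0, 0, 0], 1], [[0, 0, 0], [0, 0, 0], 1], [[0, 0, 0], [0, 0, 0], 1], [[0, 0, 6], [0, 0, 0], 1], [[0, 0, 6], [0, 0, 0], 1], [[0, 0, 0], [0, 0, 0], 1], [[0, 0, 0], [0, 0, 0], 1]]'

```text
time_s: 18.78
tool_pos: [0.4935, 0.1894, 0.1962]
tool_rot: [-179.9, 0.0, 77.6]
force: [0.7, 1.6, -1.2]
grip_width: 0.0267
grasp_force: 25.0
```

>>> drive_tool --moves '[[[0, 0, 2], [0, 0, 0], 1], [[0, 0, 2], [0, 0, 0], 1], [[0, 0, 2], [0, 0, 0], 1], [[0, 0, 1], [0, 0, 0], 1], [[0, 0, 1], [0, 0, 0], 1], [[0, 0, 1], [0, 0, 0], 1], [[0, 0, 1], [0, 0, 0], 1]]'

```text
time_s: 19.37
tool_pos: [0.494, 0.1903, 0.1868]
tool_rot: [180.0, -0.0, 77.7]
force: [0.6, 0.4, -1.0]
grip_width: 0.0268
grasp_force: 25.0
```

>>> drive_tool --moves '[[[0, 0, 2], [0, 0, 0], 1], [[0, 0, 2], [0, 0, 0], 1], [[0, 0, 2], [0, 0, 0], 1], [[0, 0, 2], [0, 0, 0], 1], [[0, 0, 2], [0, 0, 0], 1]]'

```text
time_s: 19.78
tool_pos: [0.4939, 0.1902, 0.1766]
tool_rot: [-180.0, 0.0, 77.7]
force: [-0.0, 0.2, -1.9]
grip_width: 0.0269
grasp_force: 25.0
```

>>> drive_tool --moves '[[[0, 0, 3], [0, 0, 0], 1], [[0, 0, 3], [0, 0, 0], 1], [[0, 0, 3], [0, 0, 0], 1], [[0, 0, 3], [0, 0, 0], 1], [[0, 0, 3], [0, 0, 0], 1], [[0, 0, 3], [0, 0, 0], 1]]'

```text
time_s: 20.28
tool_pos: [0.4939, 0.1902, 0.1585]
tool_rot: [180.0, -0.0, 77.7]
force: [1.0, -0.9, -0.8]
grip_width: 0.0271
grasp_force: 25.0
```

>>> drive_tool --moves '[[[0, 0, 2], [0, 0, 0], 1], [[0, 0, 1], [0, 0, 0], 1], [[0, 0, 1], [0, 0, 0], 1], [[0, 0, 0.5], [0, 0, 0], 1], [[0, 0, 0], [0, 0, 0], 1]]'

```text
time_s: 20.7
tool_pos: [0.4939, 0.1902, 0.1544]
tool_rot: [180.0, -0.0, 77.7]
force: [-0.2, 0.6, -1.2]
grip_width: 0.0271
grasp_force: 25.0
```

>>> drive_tool --moves '[[[0, 0, 1], [0, 0, 0], 1], [[0, 0, 1], [0, 0, 0], 1], [[0, 0, 0.7], [0, 0, 0], 1], [[0, 0, 0], [0, 0, 0], 1]]'

```text
time_s: 21.03
tool_pos: [0.4939, 0.1902, 0.1516]
tool_rot: [180.0, -0.0, 77.7]
force: [0.0, -0.2, -0.9]
grip_width: 0.0269
grasp_force: 25.0
```

>>> drive_tool --moves '[[[0, 0, 0.7], [0, 0, 0], 1], [[0, 0, 0.7], [0, 0, 0], 1], [[0, 0, 0], [0, 0, 0], 1]]'

```text
time_s: 21.28
tool_pos: [0.4944, 0.1905, 0.1511]
tool_rot: [180.0, -0.1, 77.7]
force: [-1.3, 0.3, 5.2]
grip_width: 0.0268
grasp_force: 25.0
```

>>> drive_tool --moves '[[[0, 0, -0.8], [0, 0, 0], 1], [[0, 0, 0], [0, 0, 0], 0.65], [[0, 0, 0], [0, 0, 0], 0.6], [[0, 0, 0], [0, 0, 0], 0.5], [[0, 0, 0], [0, 0, 0], 0.4], [[0, 0, 0], [0, 0, 0], 0.4], [[0, 0, -10], [0, 0, 0], 0.4], [[0, 0, -20], [0, 0, 0], 0.4], [[0, 0, -30], [0, 0, 0], 0.4], [[0, 0, -30], [0, 0, 0], 0.4], [[0, 0, -30], [0, 0, 0], 0.4], [[-30, 0, -10], [0, 0, 0], 0.4]]'

```text
time_s: 22.28
tool_pos: [0.4891, 0.1671, 0.2862]
tool_rot: [179.7, -0.4, 78.2]
force: [-0.0, 0.5, 0.6]
grip_width: 0.0528
grasp_force: 0.0
```

>>> drive_tool --moves '[[[-40, 0, 0], [0, 0, 0], 0.4], [[-40, 0, 0], [0, 0, 0], 0.4], [[-30, 0, 0], [0, 0, 0], 0.4], [[0, 0, 0], [0, 0, 0], 0.4], [[0, 0, 0], [0, 0, 0], 0.4], [[0, 0, 0], [0, 0, 0], 0.4]]'

```text
time_s: 22.78
tool_pos: [0.4642, 0.0541, 0.2817]
tool_rot: [180.0, -0.1, 77.7]
force: [0.4, 0.3, -0.3]
grip_width: 0.0524
grasp_force: 0.0
```

```bash
python3 - <<'E'
from h import *
from scipy.optimize import least_squares
print(env.get_obs()['tool_pos'])
im,_,_=shot('wrist','w4');s,_,_=shot('side','s4')
K=load('w4');P=cloud(K,K['d']).reshape(-1,3);c=np.array([.4945,.189]);r=np.hypot(*(P[:,:2]-c).T)
for lo in (.05,.08,.14):
    q=P[(r<.028)&(P[:,2]>lo)&(P[:,2]<lo+.02)]
    print(lo,least_squares(lambda x:np.hypot(*(q[:,:2]-x).T)-(.016 if lo<.1 else .014),c,loss='soft_l1',f_scale=.002).x,q[:,2].max())
b=cv2.resize(s[150:290,170:330],None,fx=2.6,fy=2.6);a=cv2.resize(im,(384,288))
cv2.imwrite('pics/f.png',np.hstack([b[:364],cv2.copyMakeBorder(a,0,364-288,0,0,cv2.BORDER_CONSTANT)]))
E
```

```text
[0.46420434 0.05410714 0.28172092]
0.05 [0.4928596 0.1882496] 0.0679693698252129
0.08 [0.49333816 0.18884581] 0.09849058717563214
0.14 [0.49643466 0.1842722 ] 0.15472703138126181
```

View pics/f.png

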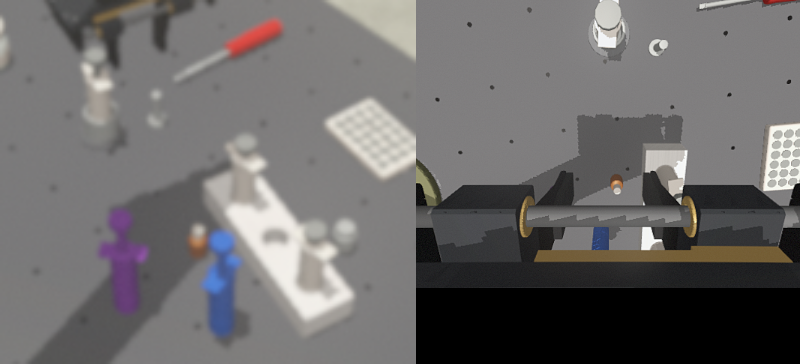

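The picture shows the reject standing upright in the cup, with its head top at z ≈ 0.155 (joint about 20 mm). The other two are home in the rack and the middle well is empty.

```bash
python3 -c "
from cell import env
print(env.sign_off())"
```

```text
the job is handed in; nothing more can be done
None
```

I pressed the two smooth plungers home and left both syringes in the rack. The sticking one, from the middle well, stands upright in the reject cup with its plunger about 20 mm in, and I have handed the job in, though no verdict came back.

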